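Blow a rinsed pump sprayer dry

TASK

The rinsed-out pump sprayer on the plywood board must be blown dry: push the pump knob along its slant right down until you feel it bottom out, press it firmly there for a moment without ramming it, let it come all the way up, and do that a second time. Then pull the spray gun's trigger fully back towards its handle, hold it there for about a second, and let it go all the way forward again. Leave the jar, the bottle and the brush where they are.

Things in the scene. Friction and masses are not known exactly. Their poses are not given: they have to be found in the camera images.
- sprayer: Fixed pump sprayer on an 18 mm plywood board (x -95..155, y -415..95 mm). Origin on the table, z up. White tank, 116 mm across, leaning 30 deg towards -x, black pump knob on its upper end. To its -y a spray gun lies on its side, 100 mm above the table: barrel 40 mm across along y at x = 55 mm, y -165..-335, nozzle to -y; black handle from it towards -x.
- pump_knob: Black mushroom knob, 64 mm across, 22 mm thick. Origin: centre of its flat pressing face (flat to radius 28 mm), 278 mm up; z points out of the face along the pump's axis (up, leaning 30 deg to the sprayer's -x). Push along -z. Spring 2 to 8 N; the stroke ends on a stiff buffer hidden in the pump, 25 to 43 mm down, different every time: it must be felt.
- pump_travel (a joint): How far the pump knob is pushed in along its axis, m: 0 = fully up. It springs back by itself.
- gun_handle (a point): Middle of the gun's black handle where it is gripped, 100 mm above the table; axes are the sprayer's. The handle is a bar along x (from the barrel to 57 mm on the -x side of this point), 22 mm wide along y, 30 mm thick along z; its back face looks to +y, the trigger is on its -y side.
- trigger_pad (a point): Centre of the trigger where it is squeezed, 60 mm from its upright hinge at the barrel, 25 mm from its free end. Flat steel bar 85 mm long, 8 mm thick (own y, pointing to the handle), 18 mm tall. At rest 36 mm to the -y of gun_handle, fully pulled 19 mm and parallel to the handle (pair 34 mm wide; 53 mm at rest). Spring 3 N to 7 N here.
- trigger (a joint): Trigger angle, rad: 0 = released (forward), 0.28 = fully pulled. It springs back by itself.
- jar: Bystander: closed paint jar, 72 mm across, 85 mm tall, origin under its centre.
- tall_bottle: Bystander: closed round bottle, 60 mm across, 165 mm tall, origin under its centre.
- brush: Bystander: paint brush 190 mm long lying on the table, along its x axis.

How it is judged:
On the way, in this order (a step that is already met when the one before it is completed fails the run):
1. the fingers press the knob firmly (over 11 N, more than the spring alone resists) against the bottom of its stroke (contact force between pump_knob and the fingers above 11 N and value of joint pump_travel above 0.022 m and velocity of joint pump_travel below 0.02 m/s), for 0.2 s.
2. the knob has come all the way up (value of joint pump_travel below 0.004 m), for 0.1 s.
3. the knob is pressed firmly against the bottom a second time (over 11 N) (all of step 1), for 0.2 s.
4. the knob has come all the way up again (value of joint pump_travel below 0.004 m), for 0.1 s.
5. the trigger is held fully back (past 0.25 rad) (value of joint trigger above 0.25 rad), for 0.3 s.
At the end, for the whole second after the job is handed in: The knob is all the way up (within 4 mm), the trigger is fully forward (within 0.03 rad), and the jar, the bottle and the brush stand or lie within 20 mm of where they were, jar and bottle upright (value of joint pump_travel below 0.004 m and value of joint trigger below 0.03 rad and distance of each of jar, tall_bottle, brush from where it was at the start of the episode below 0.02 m and angle between each of jar, tall_bottle's own z axis and vertical below 0.2 rad); the robot touches nothing.
It fails at once if the knob is rammed (pushed with more than 45 N) (contact force between pump_knob and the fingers above 45 N).
It fails at once if the jar, the bottle or the brush is knocked away (distance of any of jar, tall_bottle, brush from where it was at the start of the episode above 0.03 m).
It also fails if it takes over 56 s, if anything falls off the work surface, if the arm or the gripper's body presses on something with over 40 N, if the wrist force passes 120 N, or if a joint passes its speed limit or range.

ROBOT

A 7-joint arm with a two-finger parallel gripper is mounted at the origin on the work surface. World frame = base frame: x ahead of the robot, y to its left, z up, the work surface at z = 0. Lengths are in m, angles in rad, forces in N, time in s.
With the tool pointing down it reaches from about 0.35 to 0.9 m from the base axis. Payload 19.9 kg.
Tool frame: the origin (TCP) lies midway between the tips of the shut fingers; the grasp point (between the pads) lies 19 mm behind it; z points along the fingers, y is the line along which they close (so a half turn about z gives the same grasp; the last joint's range is limited). The gripper opens to 94 mm and grips with 3 to 60 N. Pads are 16 mm wide; open, the fingers measure 119 mm over their backs; the gripper's body (75 mm by 177 mm) begins 78 mm behind the grasp point.
Start: joints at [-1.373, 0.417, -0.01, 1.614, 0.005, 1.111, -0.053], TCP at [0.148, 0.607, 0.205] pointing down, gripper open.
Joint ranges: [-2.81, 2.81], [-0.39, 2.02], [-1.27, 1.25], [0.06, 2.57], [-1.19, 4.33], [0.19, 2], [-2.82, 2.82]. Speed limits (rad/s): [1.89, 1.89, 2.39, 2.39, 3.01, 3.01, 3.01].

INTERFACE

Orientations are given as a rotation vector (axis times angle).
In Python, from station import monitor, optics, ticket gives the robot as it stands. The module is installed in compiled form; this text tells all that it offers.
- The arm moves only by the tool carry_out, never from a script. Its arguments are lists of equal length, an entry for each row: "linear": the shift along the tool's x, y, z in m, a list of three; "roll": the turn about the tool's z in rad; "hand": the opening, from -1 (shut) to 1 (fully open). A call has 1 to 20 rows; each row shifts and turns the commanded pose from where the row before left it, along the tool's axes as they then stand; what a row does not reach is not made up. A row lasts 1/12 s, in which the tool goes at most 41.7 mm and 7.16 degrees, less where a joint would pass 70% of its speed; a pose out of reach is approached as far as the arm can. A call is refused whole if a number of a shift passes 0.0417 or a number of a turn 0.125, either way. A call with a gripper value outside its range is refused whole. The fingers move at their own pace and stop on an object; "squeeze" is the grip in N (left out, the last holds). Time passes only in rows, so rows that do not move let the fingers close. It gives the time, the measured TCP pose, the force, the opening and the grip force at its end, in the units of the state.
- monitor.get_state(): the state, without advancing time (a new reading comes with each control period).
- optics.snapshot(name): name is "side" or "top"; returns a dict with "img" (480x640x3 uint8, red, green, blue), "fx", "fy", "cx", "cy" (pixels), "xyz" and "orientation" of the camera in the world. Camera axes: x right, y up, looking along -z (the intrinsics and any distortion apply to the point x, -y, -z); pixel columns grow to the right and rows downward; lengths in m; the calibration is good to about 2 mm. A picture is of the moment at which its call begins. There is no depth.
- ticket.hand_in(): hands the job in; it is judged then, once.
The state is a dict: "time_s": time; "joint_pos": joint angles; "joint_vel": joint speeds; "tau": joint torques, N m; "tool_pos": TCP position; "tool_rot": TCP orientation; "ft_force": force on the tool from outside, world axes, zero at the start; "wrist_torque": the same for the moment, N m; "grip_width": opening from 0.0 (shut) to 1.0 (fully open); "grip_force": force on a finger pad.
Only numpy, scipy, OpenCV 4.12 (cv2) and the standard library are available. Lean on these libraries where they do the work, as an engineer would, in place of code of your own. Each camera call takes 0.05 s, during which the arm holds its last target. There are 200 camera calls.

## Working session

There is one attempt and no reset: what is moved stays moved. The work goes in short steps, Python scripts to look and compute and a tool call to move; the robot and the scene stay as the last step left them, time stands still between calls to the robot, and variables do not carry over. Pictures are saved under pics/ and viewed, at most 10 in all, crops included, and the job is handed in when it is done.

Besides the shell and the picture viewer there is one more tool, called after "Emit:" by a JSON object that holds its "api" and its "payload", one argument or row to a line. carry_out: Moves the arm, as the interface text tells. Its arguments: {"type":"object","properties":{"linear":{"type":"array"},"roll":{"type":"array"},"hand":{"type":"array"},"squeeze":{"type":"number"}},"required":["linear","roll","hand"]}

```bash
mkdir -p pics; python3 - <<'E'
from station import monitor, optics
import cv2,pickle
print(monitor.get_state())
d={}
for n in("side","top"):
    s=optics.snapshot(n); d[n]=s
    cv2.imwrite(f"pics/{n}0.png",s["img"][:,:,::-1])
    print({k:v for k,v in s.items() if k!="img"})
pickle.dump(d,open("s0.pkl","wb"))
E
```

```text
{'time_s': 0.0, 'joint_pos': array([-1.37348445,  0.41795786, -0.01032359,  1.61417703,  0.00468928,
        1.1106997 , -0.05301098]), 'joint_vel': array([ 0.00037634, -0.00023611, -0.00314485,  0.0010695 , -0.00155275,
        0.00113926, -0.00061097]), 'tau': array([-5.91185672e-04, -8.51263690e+01,  6.38616476e-01, -4.26004994e+01,
       -4.88802209e-02,  1.86145323e-02,  8.51517666e-05]), 'tool_pos': array([0.14775018, 0.60689272, 0.20483404]), 'tool_rot': array([-3.74207736e-01, -3.11915330e+00,  1.90960889e-03]), 'ft_force': array([0.17403826, 0.5494034 , 0.71096394]), 'wrist_torque': array([-0.07645026,  0.032818  , -0.05289352]), 'grip_force': 0.0, 'grip_width': 1.002087550194649}
{'fx': 503.1242223892449, 'fy': 503.1242223892449, 'cx': 320.5582078695667, 'cy': 243.87483124555098, 'xyz': array([ 0.37877459, -0.55380777,  0.84766269]), 'orientation': array([ 0.7963841 , -0.10620438, -0.20486251])}
{'fx': 445.1337677860075, 'fy': 445.1337677860075, 'cx': 319.2023627851304, 'cy': 242.8011107083526, 'xyz': array([0.45471701, 0.12035919, 0.9789392 ]), 'orientation': array([ 0.08527679, -0.14774362, -1.56121477])}
```

View pics/side0.png

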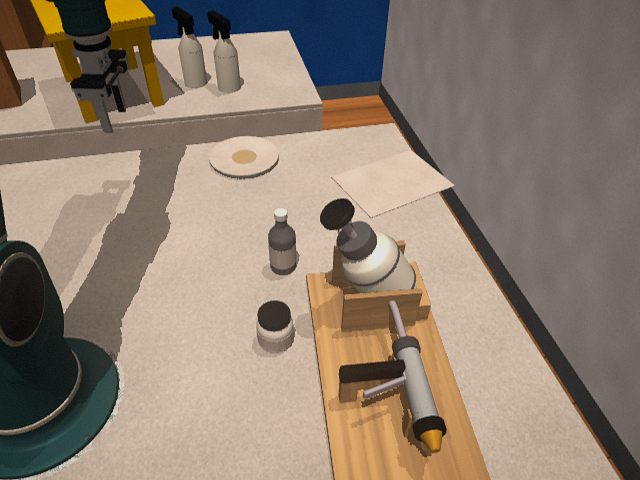

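View pics/top0.png

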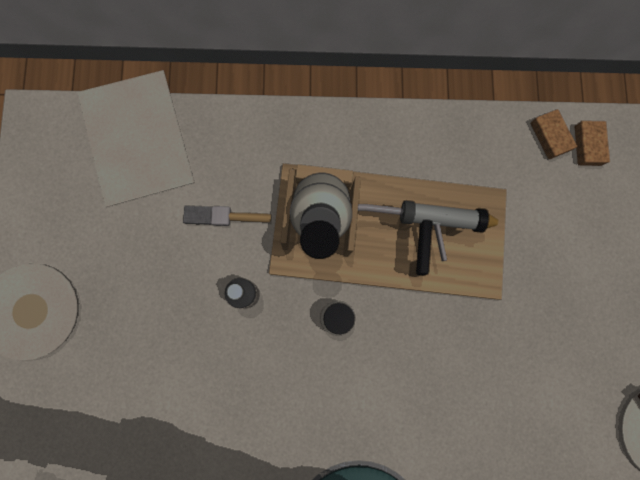

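The side view shows the knob at about (337,214), the handle at (372,371) and the trigger at (385,386). In the top view the knob is at about (319,239), the handle at (425,247), the trigger at (440,240), and the board corners are (283,165), (506,188), (501,297), (271,277). The jar, bottle and brush lie clear of the knob and gun.

```bash
cat > h.py <<'E'
import numpy as np,cv2,pickle
from scipy.spatial.transform import Rotation as R
def ray(s,p):
    d=np.array([(p[0]-s["cx"])/s["fx"],-(p[1]-s["cy"])/s["fy"],-1.])
    return np.array(s["xyz"]),R.from_rotvec(s["orientation"]).apply(d)
def plane(s,p,z):
    o,d=ray(s,p); return o+d*(z-o[2])/d[2]
def proj(s,P):
    c=R.from_rotvec(s["orientation"]).inv().apply(np.array(P)-s["xyz"])
    return np.array([s["cx"]-s["fx"]*c[0]/c[2], s["cy"]+s["fy"]*c[1]/c[2]])
def tri(s1,p1,s2,p2):
    o1,d1=ray(s1,p1);o2,d2=ray(s2,p2)
    t=np.linalg.lstsq(np.c_[d1,-d2],o2-o1,rcond=None)[0]
    a,b=o1+t[0]*d1,o2+t[1]*d2
    return (a+b)/2,np.linalg.norm(a-b)
E
python3 - <<'E'
from h import *
d=pickle.load(open("s0.pkl","rb"));T,S=d["top"],d["side"]
def blobs(s,thr,roi):
    x0,y0,x1,y1=roi
    m=(s["img"].max(2)<thr).astype(np.uint8); k=np.zeros_like(m);k[y0:y1,x0:x1]=m[y0:y1,x0:x1]
    c=max(cv2.findContours(k,0,1)[0],key=cv2.contourArea); return c
for thr in(24,32,40):
    ct=blobs(T,thr,(290,200,350,265)); cs=blobs(S,thr,(315,195,358,232))
    et,es=cv2.fitEllipse(ct),cv2.fitEllipse(cs)
    ht=cv2.minAreaRect(blobs(T,thr,(412,216,433,280)));hs=cv2.minAreaRect(blobs(S,thr,(335,355,406,400)))
    print(thr,et,es,tri(T,et[0],S,es[0]));print(ht,hs,tri(T,ht[0],S,hs[0]))
L=np.array([[155,95],[155,-415],[-95,-415],[-95,95]])/1e3
P=np.array([plane(T,p,.018)[:2] for p in[(283,165),(506,188),(501,297),(271,277)]])
lc,pc=L.mean(0),P.mean(0)
a=np.arctan2(*np.sum([[l[0]*q[1]-l[1]*q[0],l@q] for l,q in zip(L-lc,P-pc)],0))
Rm=np.array([[np.cos(a),-np.sin(a)],[np.sin(a),np.cos(a)]])
t=pc-Rm@lc
print("yaw",a,"t",t,"res",P-(L@Rm.T+t))
# handle top face ends (z .115), trigger ends
for n,p,z in[("barrel top",(409,212),.12),("barrel end",(480,219),.12),("handle c",(425,247),.115),("trig a",(437,222),.109),("trig b",(445,260),.109)]:
    print(n,Rm.T@(plane(T,p,z)[:2]-t))
b=T["img"][190:290,390:510,::-1];b=cv2.resize(b,None,fx=3,fy=3)
e=S["img"][330:430,330:450,::-1];e=cv2.resize(e,None,fx=3,fy=3)
k=T["img"][170:270,270:370,::-1];k=cv2.resize(k,(360,300))
k2=S["img"][180:280,310:410,::-1];k2=cv2.resize(k2,(360,300))
cv2.imwrite("pics/crop.png",np.vstack([np.hstack([b,e]),np.hstack([k,k2])]))
E
```

```text
Traceback (most recent call last):
cv2.error: OpenCV(4.12.0) /io/opencv/modules/imgproc/src/shapedescr.cpp:361: error: (-201:Incorrect size of input array) There should be at least 5 points to fit the ellipse in function 'fitEllipseNoDirect'
```

```bash
cat > m.py <<'E'
from h import *
d=pickle.load(open("s0.pkl","rb"));T,S=d["top"],d["side"]
print(T["img"].max(2)[239,285:355:3],T["img"].max(2)[205:265:3,319],S["img"].max(2)[214,312:362:3],S["img"].max(2)[371,335:410:4])
def blobs(s,thr,roi):
    x0,y0,x1,y1=roi
    m=(s["img"].max(2)<thr).astype(np.uint8); k=np.zeros_like(m);k[y0:y1,x0:x1]=m[y0:y1,x0:x1]
    return max(cv2.findContours(k,0,1)[0],key=cv2.contourArea)
for thr in(30,40,48):
  try:
    ct=blobs(T,thr,(290,200,350,265)); cs=blobs(S,thr,(315,195,358,232))
    et,es=cv2.fitEllipse(ct),cv2.fitEllipse(cs)
    ht=cv2.minAreaRect(blobs(T,thr,(412,216,433,280)));hs=cv2.minAreaRect(blobs(S,thr,(335,355,406,400)))
    print(thr,et,es,tri(T,et[0],S,es[0]));print(ht,hs,tri(T,ht[0],S,hs[0]))
  except cv2.error: print(thr,"none")
L=np.array([[155,95],[155,-415],[-95,-415],[-95,95]])/1e3
P=np.array([plane(T,p,.018)[:2] for p in[(283,165),(506,188),(501,297),(271,277)]])
lc,pc=L.mean(0),P.mean(0)
a=np.arctan2(*np.sum([[l[0]*q[1]-l[1]*q[0],l@q] for l,q in zip(L-lc,P-pc)],0))
Rm=np.array([[np.cos(a),-np.sin(a)],[np.sin(a),np.cos(a)]])
t=pc-Rm@lc
print("yaw",a,"t",t,"res",P-(L@Rm.T+t))
for n,p,z in[("barrel top",(409,212),.12),("barrel end",(480,219),.12),("handle c",(425,247),.115),("trig a",(437,222),.109),("trig b",(445,260),.109)]:
    print(n,Rm.T@(plane(T,p,z)[:2]-t))
b=T["img"][190:290,390:510,::-1];b=cv2.resize(b,None,fx=3,fy=3)
e=S["img"][330:430,330:450,::-1];e=cv2.resize(e,None,fx=3,fy=3)
k=T["img"][170:270,270:370,::-1];k=cv2.resize(k,(360,300))
k2=S["img"][180:280,310:410,::-1];k2=cv2.resize(k2,(360,300))
cv2.imwrite("pics/crop.png",np.clip(np.vstack([np.hstack([b,e]),np.hstack([k,k2])])*1.6,0,255))
E
python3 m.py
```

```text
[ 66  45  57  55  68  21  22  19  20  17  20  18  19  17  20  18  18  19
  41  59  42  59 114 102] [ 41  64  61  61  61  41  21  19  18  20  19  19  20  18  20  18  17  18
  93 109] [213 211 208  43  49  45  47  47  46  48  41  53  50  41 224 217 219] [211  57  56  54  56  53  50  48  45  52  45  44  43  44  46  42  37  54
 156]
30 none
40 ((318.89593505859375, 238.884521484375), (37.17322540283203, 39.93726348876953), 119.44271087646484) ((339.7766418457031, 212.66615295410156), (23.037385940551758, 27.539995193481445), 48.857540130615234) (array([0.56883376, 0.0925727 , 0.27331907]), np.float64(0.004107582466943419))
((423.4843444824219, 247.1763916015625), (13.037482261657715, 54.7618522644043), 5.079607963562012) ((395.5587158203125, 373.3879089355469), (7.158599853515625, 19.924772262573242), 72.6459732055664) (array([ 0.59950271, -0.13146348,  0.09387531]), np.float64(0.03893242153346193))
48 ((318.9631042480469, 238.7156982421875), (37.672645568847656, 40.95409393310547), 121.94268035888672) ((336.9114990234375, 213.8089141845703), (25.67609405517578, 35.022701263427734), 54.7
[... 163 characters left out ...]
653808594), 5.31454610824585) ((377.3019714355469, 370.5198059082031), (16.81612777709961, 54.42853546142578), 84.2894058227539) (array([ 0.5841209 , -0.123114  ,  0.09744247]), np.float64(0.010604231906122426))
yaw -0.08761267845485202 t [0.61112126 0.08548122] res [[-5.46835996e-05 -2.73853751e-03]
 [-1.14046264e-03  7.54336228e-04]
 [ 2.64114653e-03  4.67131719e-03]
 [-1.44600029e-03 -2.68711591e-03]]
barrel top [ 0.05129827 -0.17395929]
barrel end [ 0.0512772  -0.31727325]
handle c [-0.01503044 -0.21121535]
trig a [ 0.03910625 -0.23431643]
trig b [-0.03624889 -0.25428665][ WARN:0@0.788] global loadsave.cpp:1063 imwrite_ Unsupported depth image for selected encoder is fallbacked to CV_8U.
```

View pics/crop.png

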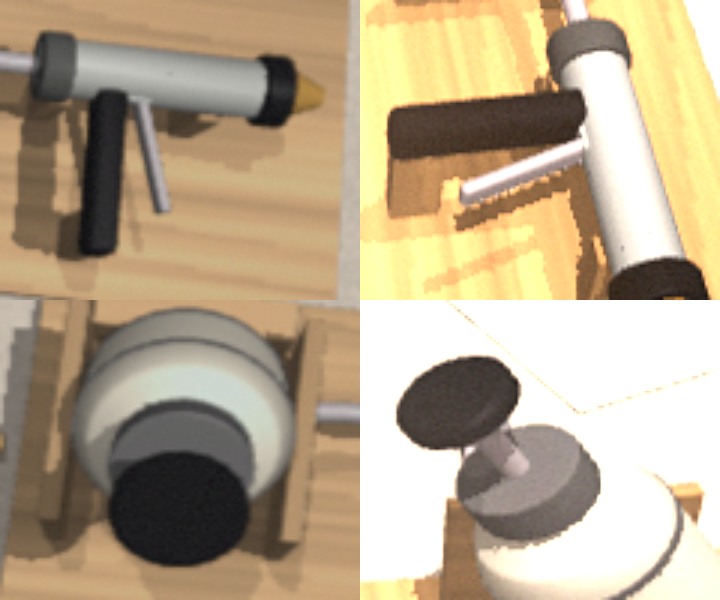

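The crops show the handle, trigger and knob clearly: the handle's −y edge is at about (430,248) in the top view and its end is at about (422,274). The trigger's free end is at about (445,260). Now the targets.

```bash
python3 - <<'E'
from h import *
d=pickle.load(open("s0.pkl","rb"));T=d["top"];S=d["side"]
a=-.0876;c,s=np.cos(a),np.sin(a);Rm=np.array([[c,-s],[s,c]]);t=np.array([.6111,.0855])
lo=lambda P:Rm.T@(P[:2]-t)
for n,p,z in[("hR",(430,248),.115),("hL",(414,248),.085),("hend",(422,274.5),.115),("tend",(445.3,260.5),.109)]:print(n,lo(plane(T,p,z)))
K=np.array([.5666,.0928,.2714]);ax=np.r_[Rm@[-.5,0],.866]
F=K+ax*(.278-K[2])/.866
print("face",F,"local",lo(F),"axis",ax)
q=lambda P:(proj(T,P).round(1),proj(S,P).round(1)); print(q(F))
x=.148;r=R.from_rotvec([-3.74207736e-01,-3.11915330e+00,1.9e-03]);print(r.as_matrix().round(3))
print("sprayer axes x in tool",r.inv().apply([c,s,0]))
E
```

```text
hR [-0.01604493 -0.22130358]
hL [-0.01427145 -0.19677052]
hend [-0.07000947 -0.20832785]
tend [-0.03717137 -0.25495286]
face [0.56280399 0.09313338 0.278     ] local [-0.04877865  0.00337879] axis [-0.49808279  0.043744    0.866     ]
(array([318.8, 240.9]), array([335.3, 211.1]))
[[-0.972  0.237 -0.   ]
 [ 0.237  0.972 -0.001]
 [-0.    -0.001 -1.   ]]
sprayer axes x in tool [-9.88590962e-01  1.50625023e-01 -1.10370114e-04]
```

Emit:
{"api": "carry_out", "payload": {
  "linear": [
    [0,0,-0.036],
    [0,0,-0.036],
    [0,0,-0.036],
    [-0.0253,-0.028,0],
    [-0.0253,-0.028,0],
    [-0.0253,-0.028,0],
    [-0.0253,-0.028,0],
    [-0.0253,-0.028,0],
    [-0.0253,-0.028,0],
    [-0.0253,-0.028,0],
    [-0.0253,-0.028,0],
    [-0.0253,-0.028,0],
    [-0.0253,-0.028,0],
    [-0.0253,-0.028,0],
    [-0.0253,-0.028,0],
    [-0.0253,-0.028,0],
    [-0.0253,-0.028,0],
    [-0.0253,-0.028,0],
    [-0.0253,-0.028,0],
    [-0.0253,-0.028,0]
  ],
  "roll": [-0.05,-0.05,-0.051,0,0,0,0,0,0,0,0,0,0,0,0,0,0,0,0,0],
  "hand": [-1,-1,-1,-1,-1,-1,-1,-1,-1,-1,-1,-1,-1,-1,-1,-1,-1,-1,-1,-1],
  "squeeze": 20
}}

```text
time_s: 1.77
tool_pos: [0.5352, 0.0937, 0.3134]
tool_rot: [-0.137, -3.139, 0.0]
ft_force: [0.0, 0.5, 0.4]
grip_width: 0.01
grip_force: 0.0
```

```bash
cat > st.py <<'E'
from h import *
from station import monitor
s=monitor.get_state();a=-.0876;c,q=np.cos(a),np.sin(a);Rm=np.array([[c,-q],[q,c]])
p=s["tool_pos"];f=s["ft_force"]
print("t",s["time_s"],"local",(Rm.T@(p[:2]-[.6111,.0855])).round(4),"z",p[2].round(4),"f world",f.round(2),"along axis",(f@np.r_[Rm@[-.5,0],.866]).round(2),"grip",s["grip_width"],s["grip_force"])
m=R.from_rotvec(s["tool_rot"]).as_matrix();print("yaw err",np.arctan2(m[1,1],m[0,1])-np.pi/2-a, m[:,2].round(3))
E
python3 st.py; python3 -c "
from station import optics;import cv2
a=optics.snapshot('side')['img'][100:340,200:500,::-1];b=optics.snapshot('top')['img'][120:360,200:500,::-1]
import numpy as np;cv2.imwrite('pics/n1.png',cv2.resize(np.hstack([a,b]),(800,320)))"
```

```text
t 1.7667 local [-0.0763  0.0015] z 0.3134 f world [0.03 0.46 0.45] along axis 0.4 grip 0.010052765773805232 0.0
yaw err 6.504970812525046e-05 [-0. -0. -1.]
```

View pics/n1.png

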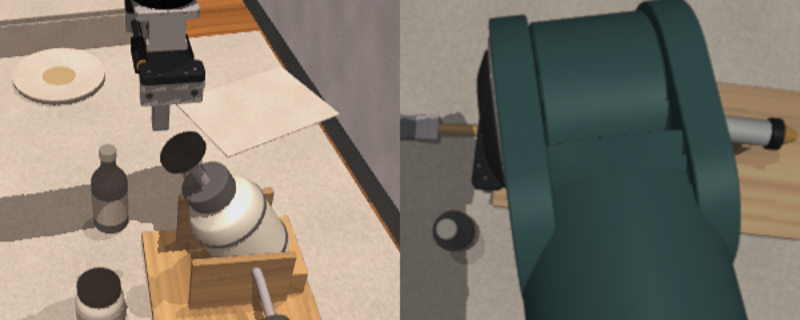

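The side view shows the shut fingers at (160,120), just above and behind the knob face at (183,152), as intended. Next I go down along the slant.

Emit:
{"api": "carry_out", "payload": {
  "linear": [
    [-0.004,0.001,0.0069],
    [-0.004,0.001,0.0069],
    [-0.004,0,0.0069],
    [-0.004,0,0.0069],
    [-0.004,0,0.0069],
    [-0.002,0,0.00346],
    [-0.002,0,0.00346],
    [-0.002,0,0.00346],
    [-0.002,0,0.00346],
    [-0.002,0,0.00346],
    [-0.0015,0,0.0026],
    [-0.0015,0,0.0026],
    [0,0,0],
    [0,0,0]
  ],
  "roll": [0,0,0,0,0,0,0,0,0,0,0,0,0,0],
  "hand": [-1,-1,-1,-1,-1,-1,-1,-1,-1,-1,-1,-1,-1,-1]
}}

```text
time_s: 3.03
tool_pos: [0.5675, 0.0945, 0.2565]
tool_rot: [-0.138, -3.138, 0.0]
ft_force: [-4.1, 2.9, 2.3]
grip_width: 0.002
grip_force: 2.0
```

```bash
python3 st.py
```

```text
t 3.0333 local [-0.0442  0.0052] z 0.2565 f world [-4.06  2.94  2.33] along axis 4.17 grip 0.001936911305282865 1.9691296850214712
yaw err -0.00014486926606362138 [-0. -0. -1.]
```

Emit:
{"api": "carry_out", "payload": {
  "linear": [
    [-0.0005,0,0.00087],
    [-0.0005,0,0.00087],
    [0,0,0]
  ],
  "roll": [0,0,0],
  "hand": [-1,-1,-1]
}}

```text
time_s: 3.28
tool_pos: [0.5686, 0.0944, 0.2547]
tool_rot: [0.138, 3.138, -0.0]
ft_force: [-3.8, 2.2, 2.5]
grip_width: 0.004
grip_force: 2.1
```

Emit:
{"api": "carry_out", "payload": {
  "linear": [
    [-0.0005,0,0.00087],
    [0,0,0]
  ],
  "roll": [0,0],
  "hand": [-1,-1]
}}

```text
time_s: 3.45
tool_pos: [0.5691, 0.0943, 0.2538]
tool_rot: [-0.138, -3.139, 0.0]
ft_force: [-3.4, 1.5, 2.3]
grip_width: 0.006
grip_force: 2.1
```

Emit:
{"api": "carry_out", "payload": {
  "linear": [
    [-0.0005,0,0.00087],
    [0,0,0]
  ],
  "roll": [0,0],
  "hand": [-1,-1]
}}

```text
time_s: 3.62
tool_pos: [0.5696, 0.0943, 0.2529]
tool_rot: [0.138, 3.139, -0.0]
ft_force: [-4.3, 1.2, 3.2]
grip_width: 0.003
grip_force: 2.2
```

```bash
python3 -c "
from station import optics;import cv2
a=optics.snapshot('side')['img'][150:290,270:430,::-1]
cv2.imwrite('pics/n2.png',cv2.resize(a,(640,560),interpolation=cv2.INTER_CUBIC))"
```

```text
(no output)
```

View pics/n2.png

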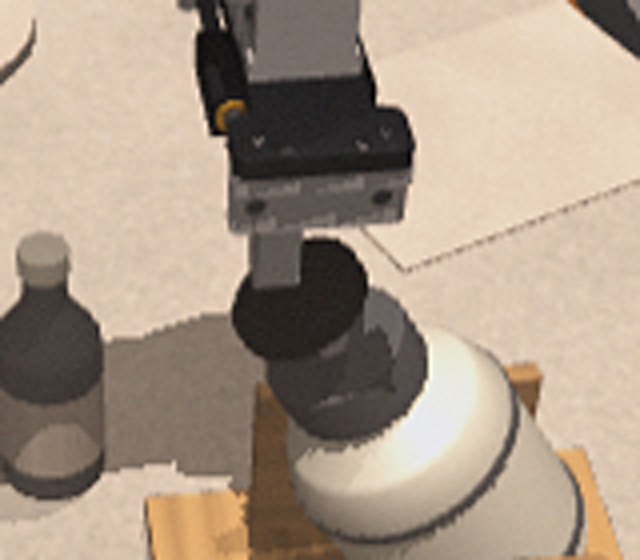

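The picture shows the fingertips at about (275,285) on the knob's face, slightly off its centre (300,298). The knob has visibly moved in. I continue in small steps.

Emit:
{"api": "carry_out", "payload": {
  "linear": [
    [-0.0005,0,0.00087],
    [-0.0005,0,0.00087],
    [0,0,0]
  ],
  "roll": [0,0,0],
  "hand": [-1,-1,-1]
}}

```text
time_s: 3.92
tool_pos: [0.5706, 0.0942, 0.2511]
tool_rot: [-0.138, -3.139, 0.0]
ft_force: [-3.8, 1.5, 2.9]
grip_width: 0.004
grip_force: 2.3
```

Emit:
{"api": "carry_out", "payload": {
  "linear": [
    [-0.0005,0,0.00087],
    [0,0,0]
  ],
  "roll": [0,0],
  "hand": [-1,-1]
}}

```text
time_s: 4.08
tool_pos: [0.5711, 0.0942, 0.2503]
tool_rot: [0.138, 3.139, -0.0]
ft_force: [-3.5, 2.0, 3.4]
grip_width: 0.006
grip_force: 2.4
```

Emit:
{"api": "carry_out", "payload": {
  "linear": [
    [-0.0005,0,0.00087],
    [0,0,0]
  ],
  "roll": [0,0],
  "hand": [-1,-1]
}}

```text
time_s: 4.25
tool_pos: [0.5716, 0.0941, 0.2494]
tool_rot: [-0.138, -3.139, 0.0]
ft_force: [-2.9, 2.1, 3.3]
grip_width: 0.005
grip_force: 2.4
```

Emit:
{"api": "carry_out", "payload": {
  "linear": [
    [-0.0005,0,0.00087],
    [-0.0005,0,0.00087],
    [0,0,0]
  ],
  "roll": [0,0,0],
  "hand": [-1,-1,-1]
}}

```text
time_s: 4.5
tool_pos: [0.5726, 0.094, 0.2476]
tool_rot: [-0.138, -3.139, 0.0]
ft_force: [-4.9, 1.4, 3.2]
grip_width: 0.005
grip_force: 2.5
```

Emit:
{"api": "carry_out", "payload": {
  "linear": [
    [-0.0005,0,0.00087],
    [0,0,0]
  ],
  "roll": [0,0],
  "hand": [-1,-1]
}}

```text
time_s: 4.67
tool_pos: [0.5731, 0.094, 0.2468]
tool_rot: [0.138, 3.139, -0.0]
ft_force: [-3.5, 2.1, 3.5]
grip_width: 0.003
grip_force: 2.6
```

Emit:
{"api": "carry_out", "payload": {
  "linear": [
    [-0.0005,0,0.00087],
    [0,0,0]
  ],
  "roll": [0,0],
  "hand": [-1,-1]
}}

```text
time_s: 4.83
tool_pos: [0.5736, 0.0939, 0.2459]
tool_rot: [-0.138, -3.139, 0.0]
ft_force: [-4.6, 1.4, 3.4]
grip_width: 0.006
grip_force: 2.6
```

Emit:
{"api": "carry_out", "payload": {
  "linear": [
    [-0.0005,0,0.00087],
    [0,0,0]
  ],
  "roll": [0,0],
  "hand": [-1,-1]
}}

```text
time_s: 5.0
tool_pos: [0.5741, 0.0939, 0.2451]
tool_rot: [0.138, 3.139, -0.0]
ft_force: [-3.4, 2.7, 3.6]
grip_width: 0.003
grip_force: 2.7
```

Emit:
{"api": "carry_out", "payload": {
  "linear": [
    [-0.0005,0,0.00087],
    [0,0,0]
  ],
  "roll": [0,0],
  "hand": [-1,-1]
}}

```text
time_s: 5.17
tool_pos: [0.5746, 0.0938, 0.2442]
tool_rot: [-0.138, -3.139, 0.0]
ft_force: [-4.8, 1.1, 4.8]
grip_width: 0.002
grip_force: 2.7
```

Emit:
{"api": "carry_out", "payload": {
  "linear": [
    [-0.0005,0,0.00087],
    [0,0,0]
  ],
  "roll": [0,0],
  "hand": [-1,-1]
}}

```text
time_s: 5.33
tool_pos: [0.575, 0.0938, 0.2434]
tool_rot: [-0.138, -3.138, 0.0]
ft_force: [-5.8, 1.3, 6.5]
grip_width: 0.006
grip_force: 4.5
```

Emit:
{"api": "carry_out", "payload": {
  "linear": [
    [-0.0005,0,0.00087],
    [0,0,0]
  ],
  "roll": [0,0],
  "hand": [-1,-1]
}}

```text
time_s: 5.5
tool_pos: [0.5754, 0.0938, 0.2428]
tool_rot: [-0.138, -3.138, -0.0]
ft_force: [-9.0, 1.0, 10.6]
grip_width: 0.004
grip_force: 6.7
```

Emit:
{"api": "carry_out", "payload": {
  "linear": [
    [-0.0005,0,0.00087],
    [0,0,0]
  ],
  "roll": [0,0],
  "hand": [-1,-1]
}}

```text
time_s: 5.67
tool_pos: [0.5758, 0.0938, 0.2421]
tool_rot: [-0.138, -3.138, -0.0]
ft_force: [-11.6, 0.8, 14.3]
grip_width: 0.005
grip_force: 9.0
```

Emit:
{"api": "carry_out", "payload": {
  "linear": [
    [-0.0005,0,0.00087],
    [0,0,0],
    [0,0,0],
    [0,0,0],
    [0,0,0],
    [0,0,0]
  ],
  "roll": [0,0,0,0,0,0],
  "hand": [-1,-1,-1,-1,-1,-1]
}}

```text
time_s: 6.17
tool_pos: [0.5761, 0.0938, 0.2416]
tool_rot: [-0.138, -3.138, -0.001]
ft_force: [-13.8, 1.9, 17.3]
grip_width: 0.005
grip_force: 11.0
```

Emit:
{"api": "carry_out", "payload": {
  "linear": [
    [0.004,0,-0.00693],
    [0.004,0,-0.00693],
    [0.004,0,-0.00693],
    [0.004,0,-0.00693],
    [0.004,0,-0.00693],
    [0.004,0,-0.00693],
    [0.004,0,-0.00693],
    [0,0,0],
    [0,0,0],
    [0,0,0],
    [0,0,0]
  ],
  "roll": [0,0,0,0,0,0,0,0,0,0,0],
  "hand": [-1,-1,-1,-1,-1,-1,-1,-1,-1,-1,-1]
}}

```text
time_s: 7.08
tool_pos: [0.5486, 0.096, 0.2889]
tool_rot: [-0.138, -3.138, 0.001]
ft_force: [-0.2, -0.2, -0.5]
grip_width: 0.006
grip_force: 0.0
```

```bash
python3 st.py; python3 -c "
from station import optics;import cv2
a=optics.snapshot('side')['img'][150:290,270:430,::-1]
cv2.imwrite('pics/n3.png',cv2.resize(a,(640,560),interpolation=cv2.INTER_CUBIC))"
```

```text
t 7.0833 local [-0.0632  0.005 ] z 0.2889 f world [-0.15 -0.24 -0.46] along axis -0.33 grip 0.005958236723182447 0.0
yaw err -0.000332796381531289 [-0.001 -0.    -1.   ]
```

View pics/n3.png

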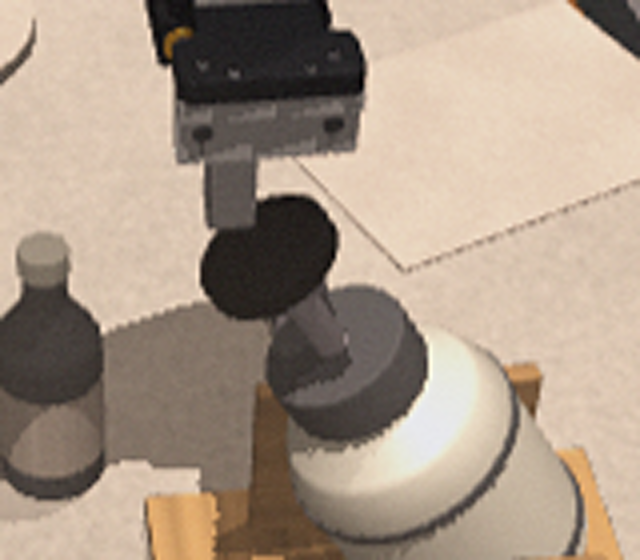

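The knob is up at about (270,258) and the fingers are clear of it, with zero force. Now the second press to the same end point, slowing down near the bottom.

Emit:
{"api": "carry_out", "payload": {
  "linear": [
    [-0.004,0,0.00693],
    [-0.004,0,0.00693],
    [-0.004,0,0.00693],
    [-0.004,0,0.00693],
    [-0.004,0,0.00693],
    [-0.00125,0,0.002165],
    [-0.00125,0,0.002165],
    [-0.00125,0,0.002165],
    [-0.00125,0,0.002165],
    [-0.0005,0,0.00087],
    [-0.0005,0,0.00087],
    [-0.0005,0,0.00087],
    [-0.0005,0,0.00087],
    [-0.0005,0,0.00087],
    [0,0,0],
    [0,0,0]
  ],
  "roll": [0,0,0,0,0,0,0,0,0,0,0,0,0,0,0,0],
  "hand": [-1,-1,-1,-1,-1,-1,-1,-1,-1,-1,-1,-1,-1,-1,-1,-1]
}}

```text
time_s: 8.47
tool_pos: [0.5756, 0.0936, 0.2422]
tool_rot: [-0.138, -3.138, -0.0]
ft_force: [-10.2, -2.1, 13.8]
grip_width: 0.006
grip_force: 8.5
```

Emit:
{"api": "carry_out", "payload": {
  "linear": [
    [-0.0005,0,0.00087],
    [0,0,0],
    [0,0,0],
    [0,0,0],
    [0,0,0],
    [0,0,0]
  ],
  "roll": [0,0,0,0,0,0],
  "hand": [-1,-1,-1,-1,-1,-1]
}}

```text
time_s: 8.97
tool_pos: [0.576, 0.0936, 0.2417]
tool_rot: [-0.138, -3.138, -0.001]
ft_force: [-11.2, -1.7, 17.6]
grip_width: 0.005
grip_force: 10.7
```

Second press done. Retreat, go over the gun, and open the hand.

Emit:
{"api": "carry_out", "payload": {
  "linear": [
    [0.004,0,-0.00693],
    [0.004,0,-0.00693],
    [0.004,0,-0.00693],
    [0.004,0,-0.00693],
    [0.004,0,-0.00693],
    [0.004,0,-0.00693],
    [0.004,0,-0.00693],
    [0,0,-0.015],
    [0,0,-0.015],
    [0,0,0],
    [0,0,0]
  ],
  "roll": [0,0,0,0,0,0,0,0,0,0,0],
  "hand": [-1,-1,-1,-1,-1,-1,-1,-1,-1,-1,-1]
}}

```text
time_s: 9.88
tool_pos: [0.5488, 0.0962, 0.3199]
tool_rot: [0.138, 3.137, 0.001]
ft_force: [-0.3, 0.3, 0.2]
grip_width: 0.005
grip_force: 0.0
```

Emit:
{"api": "carry_out", "payload": {
  "linear": [
    [-0.005,-0.0221,0],
    [-0.005,-0.0221,0],
    [-0.005,-0.0221,0],
    [-0.005,-0.0221,0],
    [-0.005,-0.0221,0],
    [-0.005,-0.0221,0],
    [-0.005,-0.0221,0],
    [-0.005,-0.0221,0],
    [-0.005,-0.0221,0],
    [-0.005,-0.0221,0],
    [0,0,0.03],
    [0,0,0.03],
    [0,0,0.03],
    [0,0,0.03],
    [0,0,0.029],
    [0,0,0],
    [0,0,0]
  ],
  "roll": [0,0,0,0,0,0,0,0,0,0,0,0,0,0,0,0,0],
  "hand": [-1,-1,-1,-1,-1,1,1,1,1,1,1,1,1,1,1,1,1]
}}

```text
time_s: 11.3
tool_pos: [0.5783, -0.1283, 0.1696]
tool_rot: [-0.138, -3.136, 0.0]
ft_force: [0.0, 0.1, 0.5]
grip_width: 0.821
grip_force: 0.0
```

```bash
python3 st.py; python3 -c "
from station import optics;import cv2,numpy as np,pickle
d={n:optics.snapshot(n) for n in('side','top')};pickle.dump(d,open('s1.pkl','wb'))
a=d['side']['img'][260:460,300:500,::-1];b=d['top']['img'][150:350,350:550,::-1]
cv2.imwrite('pics/n4.png',cv2.resize(np.hstack([a,b]),(800,400),interpolation=cv2.INTER_CUBIC))"
```

```text
t 11.3 local [-0.014  -0.2159] z 0.1696 f world [0.01 0.1  0.52] along axis 0.44 grip 0.82094741521978 0.0
yaw err -0.0004720113756441352 [-0.003 -0.    -1.   ]
```

View pics/n4.png

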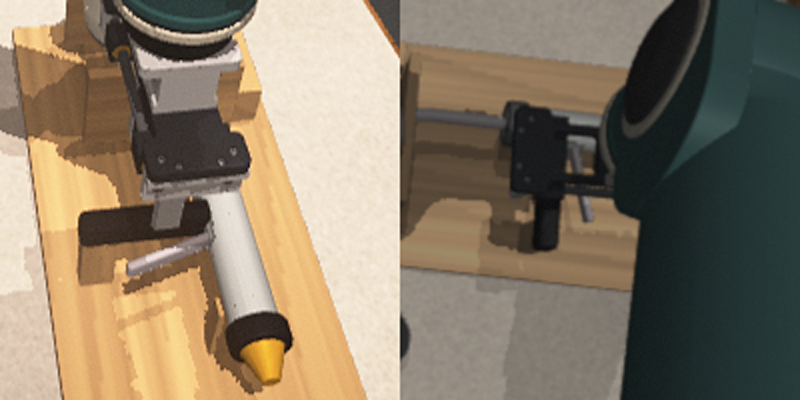

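Side view: the open gripper is above the handle, with its near finger at about (168,210) in the crop. The trigger lies in front, and the top view shows the gripper over the handle. Descend with the hand fully open.

Emit:
{"api": "carry_out", "payload": {
  "linear": [
    [0,0,0],
    [0,0,0],
    [0,0,0.01],
    [0,0,0.01],
    [0,0,0.01],
    [0,0,0.01],
    [0,0,0.008],
    [0,0,0.008],
    [0,0,0],
    [0,0,0]
  ],
  "roll": [0,0,0,0,0,0,0,0,0,0],
  "hand": [1,1,1,1,1,1,1,1,1,1]
}}

```text
time_s: 12.23
tool_pos: [0.5789, -0.1285, 0.1139]
tool_rot: [-0.138, -3.138, 0.0]
ft_force: [0.4, 0.3, 0.8]
grip_width: 0.998
grip_force: 0.0
```

Emit:
{"api": "carry_out", "payload": {
  "linear": [
    [0,0,0.008],
    [0,0,0.008],
    [0,0,0.008],
    [0,0,0.008],
    [0,0,0],
    [0,0,0]
  ],
  "roll": [0,0,0,0,0,0],
  "hand": [1,1,1,1,1,1]
}}

```text
time_s: 12.73
tool_pos: [0.5788, -0.1284, 0.0818]
tool_rot: [-0.138, -3.138, 0.0]
ft_force: [0.0, -0.3, -0.1]
grip_width: 1.0
grip_force: 0.0
```

```bash
python3 st.py; python3 -c "
from station import optics;import cv2,numpy as np
a=optics.snapshot('side')['img'][300:420,320:480,::-1]
cv2.imwrite('pics/n5.png',cv2.resize(a,(800,600),interpolation=cv2.INTER_CUBIC))"
```

```text
t 12.7333 local [-0.0135 -0.2159] z 0.0818 f world [ 0.01 -0.29 -0.11] along axis -0.11 grip 0.9998444509328893 0.0
yaw err -0.0002763713559331832 [-0.001 -0.    -1.   ]
```

View pics/n5.png

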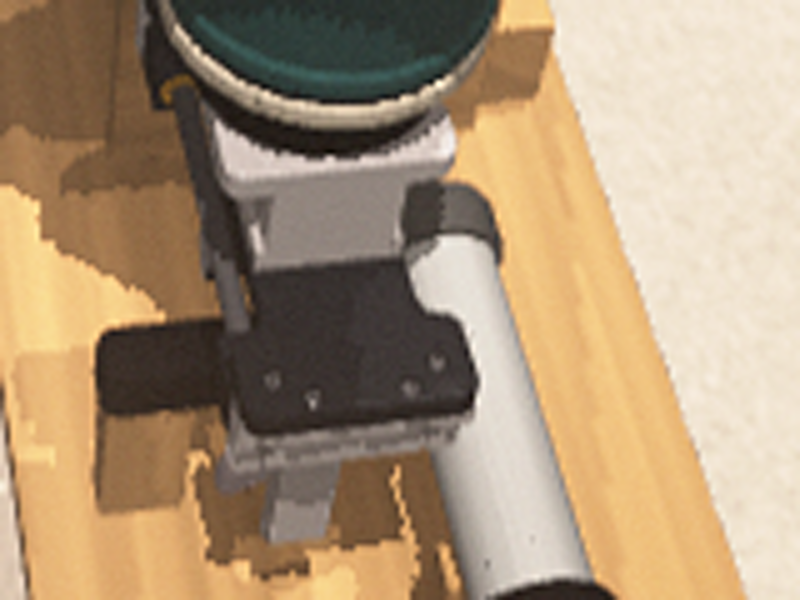

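The near finger at (300,500) is on the outer side of the trigger and the handle is inside the grip. No contact force. Close.

Emit:
{"api": "carry_out", "payload": {
  "linear": [
    [0,0,0],
    [0,0,0],
    [0,0,0],
    [0,0,0],
    [0,0,0],
    [0,0,0],
    [0,0,0],
    [0,0,0],
    [0,0,0],
    [0,0,0]
  ],
  "roll": [0,0,0,0,0,0,0,0,0,0],
  "hand": [-0.2,-0.2,-0.2,-0.2,-0.2,-0.2,-0.2,-0.2,-0.2,-0.2],
  "squeeze": 20
}}

```text
time_s: 13.62
tool_pos: [0.5784, -0.1295, 0.0822]
tool_rot: [-0.139, -3.138, 0.002]
ft_force: [-5.1, -7.3, 0.2]
grip_width: 0.403
grip_force: 3.8
```

Emit:
{"api": "carry_out", "payload": {
  "linear": [
    [0,0,0],
    [0,0,0],
    [0,0,0],
    [0,0,0],
    [0,0,0],
    [0,0,0]
  ],
  "roll": [0,0,0,0,0,0],
  "hand": [-0.6,-0.6,-0.6,-0.6,-0.6,-0.6]
}}

```text
time_s: 14.12
tool_pos: [0.5782, -0.1307, 0.0823]
tool_rot: [-0.141, -3.138, 0.004]
ft_force: [-4.7, -12.1, -0.3]
grip_width: 0.358
grip_force: 20.0
```

Emit:
{"api": "carry_out", "payload": {
  "linear": [
    [0,0,0],
    [0,0,0],
    [0,0,0],
    [0,0,0],
    [0,0,0],
    [0,0,0],
    [0,0,0],
    [0,0,0],
    [0,0,0],
    [0,0,0]
  ],
  "roll": [0,0,0,0,0,0,0,0,0,0],
  "hand": [-0.6,-0.6,-0.6,-0.6,-0.6,-0.6,-0.6,-0.6,-0.6,-0.6],
  "squeeze": 25
}}

```text
time_s: 14.95
tool_pos: [0.5782, -0.1306, 0.0823]
tool_rot: [-0.141, -3.138, 0.003]
ft_force: [-5.2, -12.3, 0.4]
grip_width: 0.358
grip_force: 25.0
```

```bash
python3 st.py; python3 -c "
from station import optics;import cv2,numpy as np
a=optics.snapshot('side')['img'][300:420,320:480,::-1]
cv2.imwrite('pics/n6.png',cv2.resize(a,(800,600),interpolation=cv2.INTER_CUBIC))"
```

```text
t 14.95 local [-0.0138 -0.2182] z 0.0823 f world [ -5.19 -12.33   0.44] along axis 2.43 grip 0.35833532825637526 25.015076100826263
yaw err -0.0024103965430765234 [-0.001 -0.002 -1.   ]
```

View pics/n6.png

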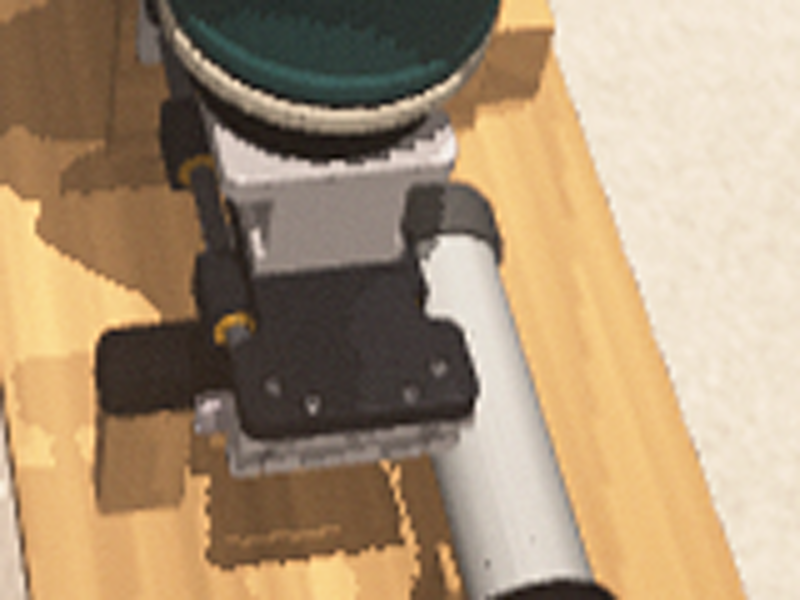

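The trigger's free end is now at (205,412), close against the handle, and the width of 33.7 mm matches the fully pulled pair. Release and leave upward.

Emit:
{"api": "carry_out", "payload": {
  "linear": [
    [0,0,0],
    [0,0,0],
    [0,0,0],
    [0,0,0],
    [0,0,0],
    [0,0,0],
    [0,0,0],
    [0,0,0],
    [0,0,0],
    [0,0,0],
    [0,0,-0.01],
    [0,0,-0.02],
    [0,0,-0.03],
    [0,0,-0.03],
    [0,0,-0.03],
    [0,0,-0.03],
    [0,0,-0.03],
    [0,0,-0.03],
    [0,0,0],
    [0,0,0]
  ],
  "roll": [0,0,0,0,0,0,0,0,0,0,0,0,0,0,0,0,0,0,0,0],
  "hand": [1,1,1,1,1,1,1,1,1,1,1,1,1,1,1,1,1,1,1,1]
}}

```text
time_s: 16.67
tool_pos: [0.5794, -0.1286, 0.2943]
tool_rot: [0.138, 3.136, 0.0]
ft_force: [-0.3, -0.3, -1.3]
grip_width: 1.001
grip_force: 0.0
```

```bash
python3 st.py; python3 -c "
from station import optics;import cv2,numpy as np
a=optics.snapshot('side')['img'][::,:,::-1]
cv2.imwrite('pics/n7.png',a[140:440,220:620])"
```

```text
t 16.6667 local [-0.0128 -0.216 ] z 0.2943 f world [-0.32 -0.34 -1.3 ] along axis -0.98 grip 1.0005276772613192 0.0
yaw err -0.00032484203718942395 [ 0.003  0.    -1.   ]
```

View pics/n7.png

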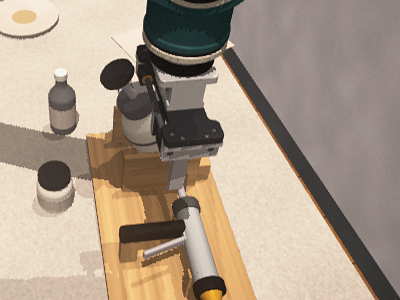

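The trigger is forward again (end at (146,254)), the knob is up at (117,74), the jar and bottle have not moved, and the arm is clear. Handing in.

```bash
python3 -c "
from station import ticket;print(ticket.hand_in())"
```

```text
the job is handed in; nothing more can be done
None
```

I pressed the pump knob firmly to its bottom twice (about 22 N) and let it come up each time, then held the trigger fully back for about a second and released it. The job is handed in at about 17 s; the hand-in gave no verdict.

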